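Clear the chuck key, close the guard and start the lathe

ROBOT

A 6-joint arm with a two-finger parallel gripper is mounted at the origin on the work surface. World frame = base frame: x ahead of the robot, y to its left, z up, the work surface at z = 0. Lengths are in m, angles in rad, forces in N, time in s.
With the tool pointing down it reaches from about 0.35 to 0.85 m from the base axis. Payload 8.1 kg.
Tool frame: the origin (TCP) lies on the mounting face of the last link; the fingertips stand 186 mm ahead of it and the grasp point (between the pads) lies 167 mm ahead of it; y points along the fingers, x is the direction in which the jaws open and shut, and the axes are right-handed (so a half turn about y gives the same grasp; the last joint's range is limited). The gripper opens to 93 mm and grips with 3 to 60 N. Pads are 15 mm wide; open, the fingers measure 128 mm over their backs; the gripper's body (75 mm by 188 mm) begins 65 mm behind the grasp point.
Start: joints at [1.09, 0.13, 1.488, -0, 1.523, -0.085], TCP at [0.231, 0.554, 0.405] pointing down, gripper open.
Joint ranges: [-2.96, 2.96], [-0.89, 2.26], [0.02, 2.5], [-1.34, 4.48], [0, 2.73], [-2.66, 2.66]. Speed limits (rad/s): [2.39, 2.39, 2.79, 3.14, 3.14, 3.14].

INTERFACE

Orientations are given as a rotation vector (axis times angle).
In Python, from plant import robot, imaging gives the robot as it stands.
- The arm moves only by the shell command python3 -m inch 'ROWS' [OPENING] [FORCE]. ROWS is JSON, a list of rows, each an object of numbers: "x", "y", "z": the shift along the tool's x, y, z in mm; "twist": the turn about the tool's y in rad. In form: [{"x": .., "y": .., "z": .., "twist": ..}, ...]. A call has 1 to 12 rows; each row shifts and turns the commanded pose from where the row before left it, along the tool's axes as they then stand; what a row does not reach is not made up. A row lasts 1/10 s, in which the tool goes at most 50 mm and 8.59 degrees, less where a joint would pass 70% of its speed; a pose out of reach is approached as far as the arm can. A call with a gripper value outside its range is refused whole. OPENING is the gripper command: -1 is shut, 1 is fully open, values between are in proportion, set as the call begins (- or left out, the last holds). The fingers move at their own pace and stop on an object; FORCE is the grip in N (left out, the last holds). Time passes only in rows, so rows that do not move let the fingers close. It gives the time, the measured TCP pose, the force and the opening at its end, in the units of the state.
- robot.read_state(): the state, without advancing time (a new reading comes with each control period).
- imaging.read_camera(name): name is "scene" or "top"; returns a dict with "color" (420x560x3 uint8, red, green, blue), "depth" (420x560 float32, m along the optical axis (not along the pixel's ray), 0 where there is no reading), "fx", "fy", "cx", "cy" (pixels), "k1" (the pictures are not rectified: a ray, as slopes to the right and down, at radius r is drawn at 1 + k1 r^2 times it, then the intrinsics apply), "rvec" (rotation vector, rad) and "tvec" (3), from world to camera coordinates, as OpenCV has them. Camera axes: x right, y down, z forward; pixel columns grow to the right and rows downward; lengths in m; the calibration is good to about 2 mm. A picture is of the moment at which its call begins.
- robot.close_job(): hands the job in, once; it reports no verdict.
The state is a dict: "t": time; "q": joint angles; "dq": joint speeds; "joint_torque": joint torques, N m; "tool_pos": TCP position; "orientation": TCP orientation; "force": force on the tool from outside, world axes, zero at the start; "wrist_torque": the same for the moment, N m; "opening": finger opening in m.
Only numpy, scipy, OpenCV 4.12 (cv2) and the standard library are available. Lean on these libraries where they do the work, as an engineer would, in place of code of your own. Each camera call takes 0.05 s, during which the arm holds its last target.

TASK

Make the little lathe safe and start it: take the chuck key out of the chuck and hang it in the notch of its holder, swing the clear guard down fully over the chuck, and only then press the round start key on the control panel gently until you feel its click give way, no further, and let it come back up. Leave the other keys and everything else on the bench alone.

Things in the scene. Friction and masses are not known exactly. Their poses are not given: they have to be found in the camera images.
- lathe: Small bench lathe, fixed. Origin on the bench under the middle of the chuck. Its spindle runs along its own y axis, 110 mm above the bench; its z points up; the green headstock lies towards +y (38 to 170 mm, up to 180 mm high), tool rest (75 to 167 mm from the origin, up to 120 mm high) and tailstock (165 to 327 mm, up to 154 mm high) towards -y. Bed 64 mm wide, its front face at x = -32 mm. The steel chuck is 70 mm across and 42 mm long; its top is 145 mm above the bench.
- chuck_socket (a point): Mouth of the chuck key's socket, in the flat on top of the chuck, 143 mm above the bench. The socket is 12 mm wide, open straight up, and holds the key loosely (1.5 mm play, no thread or catch); 15 mm of lift frees the key.
- chuck_key: Steel T-shaped chuck key, loose, about 100 g (70 to 140 g), standing upright in the chuck at the start. Origin at the centre of the tip's lower end; z along the stem up to the T bar, y along the T bar. Tip 9 mm across and 15 mm long; above it the shoulder, a disc 22 mm across and 6 mm thick (15 to 21 mm above the origin); stem 8 mm across; T bar round, 10 mm thick, 74 mm long overall, centred 60 mm above the origin.
- key_bar (a point): Middle of the chuck key's T bar, 60 mm above the key's origin; its y axis runs along the bar.
- key_shoulder (a point): Centre of the underside of the chuck key's shoulder, 15 mm above the key's origin. It rests on the flat of the chuck, and later on the plate of the holder.
- key_holder: Holder of the chuck key, fixed: a hardwood block with a 4 mm steel plate on top, plate top 70 mm above the bench. Origin on the bench. The plate overhangs the block to its own -x (the side towards the robot, give or take its yaw) and has a notch there, open to -x, 15 mm wide along its y, from x = -40 mm to x = +10 mm; the wood below begins at x = +5 mm. The foot is 85 by 85 mm.
- notch (a point): Where the key hangs: the middle of the notch's width, level with the top of the plate (70 mm above the bench), 5.5 mm to -x of the holder's origin. The tip goes down in the notch and the 22 mm shoulder rests on the plate either side; the free depth below the plate is more than 55 mm.
- guard (a joint): Angle of the clear guard in rad: 0 is fully down over the chuck, against its stop; it starts open at about 1.65 to 1.8 (swung up and back, away from the robot); limit 2.2. The hinge is stiff and holds the guard at any angle; moving it takes 1 to 3 N at the handle. The guard cannot close while the key stands in the chuck.
- guard_hinge (a point): A point on the guard's hinge axis, which runs along the lathe's y axis, 70 mm to +x of the spindle and 125 mm above the bench. With the guard at angle q, the handle bar lies 159 mm from this axis: 159 cos(q +0.194) mm to the lathe's -x of it and 159 sin(q +0.194) mm above it.
- guard_handle (a point): Middle of the guard's bar handle: a round black bar along the lathe's y axis, 10 mm thick, 60 mm free between two posts, 35 mm off the visor (a 76 mm wide clear shell of 62 mm radius round the spindle). It moves with the guard.
- panel: Control panel, a flat grey box fixed to the bench, 72 (x) by 200 (y) by 46 (z) mm; origin under its centre. Along its middle line stand four black rubber dome keys, 9 mm proud, at y = +66 (stop: square, 22 mm), +22 (start: round, 24 mm across), -22 (slower: triangle) and -66 mm (faster: triangle pointing the other way).
- start_key_rest (a point): Centre of the top face of the round start key when it is up, 55 mm above the bench, 22 mm to +y of the panel's middle. The point is fixed to the panel: it does not sink with the key.
- start_key (a joint): How far the start key is pressed, in m; 0 is up, hard stop at 0.006. It is a dome key: the force rises to about 5.4 N at 1.3 mm, then the dome gives way and the force drops (the click, at about 2 mm) to about 2.2 N at 3.1 mm; pressed on, it rises again, to about 5.1 N at 4.2 mm; more than that is too far. It springs back up when let go.
- stop_key (a joint): How far the square stop key is pressed, in m; 0 is up. Leave it alone.
- slower_key (a joint): How far the triangular key next to the start key is pressed, in m; 0 is up. Leave it alone.
- faster_key (a joint): How far the triangular key at the panel's -y end is pressed, in m; 0 is up. Leave it alone.
- bead_jar: Closed glass jar of wooden beads, loose, 72 mm across, 95 mm high, standing behind the lathe; origin under its centre. Leave it alone.
- gouge: Turning gouge with a wooden handle, loose, lying on the bench, 29 mm thick, from 75 mm behind to 185 mm ahead of its origin along its x axis. Leave it alone.
- finial: Small turned wooden finial, loose, standing, 44 mm across at the foot, 62 mm high; origin under its centre. Leave it alone.
Mind the look-alikes: they are no part of the job. Of the things shaped like the chuck_key, the steel one is meant.

How it is judged:
By the outcome, as a careful person would: the job done as asked, in the order asked, and still so for the second after the job is handed in, with the robot touching nothing.
It also fails if it takes over 69 s, if anything falls off the work surface, if the arm or the gripper's body presses on something with over 40 N, if the wrist force passes 120 N, or if a joint passes its speed limit or range.

## Working session

There is one attempt and no reset: what is moved stays moved. The work goes in short steps, Python scripts to look and compute and a shell command to move; the robot and the scene stay as the last step left them, time stands still between calls to the robot, and variables do not carry over. Pictures are saved under pics/ and viewed, and the job is handed in when it is done.

```bash
ls; mkdir -p pics; cat > h.py <<'E'
import numpy as np, cv2
from plant import robot, imaging
from scipy.spatial.transform import Rotation as R
def save(name,c): cv2.imwrite(f'pics/{name}.png', c['color'][:,:,::-1])
def ext(c): return cv2.Rodrigues(np.array(c['rvec'],float))[0], np.array(c['tvec'],float)
def ray(c,u,v):
    x=(u-c['cx'])/c['fx']; y=(v-c['cy'])/c['fy']
    rd=np.hypot(x,y); r=rd
    for _ in range(30): r=rd/(1+c['k1']*r*r)
    s=r/rd if rd>0 else 1
    d=np.array([x*s,y*s,1]); Rm,t=ext(c)
    return -Rm.T@t, Rm.T@d
def onz(c,u,v,z):
    o,d=ray(c,u,v); return o+d*(z-o[2])/d[2]
def dep(c,u,v):
    o,d=ray(c,u,v); return o+d*c['depth'][int(v),int(u)]
def proj(c,p):
    Rm,t=ext(c); q=Rm@np.array(p)+t; x,y=q[:2]/q[2]; s=1+c['k1']*(x*x+y*y)
    return c['fx']*x*s+c['cx'], c['fy']*y*s+c['cy']
import pickle
def grab(n):
    c=imaging.read_camera(n); return c
E
python3 - <<'E'
from h import *
s=robot.read_state(); print({k:np.round(v,4) for k,v in s.items()})
for n in('scene','top'):
    c=grab(n); save(n+'0',c); pickle.dump(c,open(n+'0.pkl','wb'))
    Rm,t=ext(c); print(n,-Rm.T@t,Rm[2],c['fx'],c['k1'])
E
```

```text
pics
{'t': np.float64(0.0), 'q': array([ 1.0896,  0.1311,  1.4893, -0.    ,  1.523 , -0.0854]), 'dq': array([-0.0011, -0.0004, -0.0019, -0.0005,  0.0008, -0.0003]), 'joint_torque': array([-1.20000e-03, -5.59834e+01, -4.91766e+01,  7.68000e-02,
        3.53000e-02, -1.00000e-04]), 'tool_pos': array([0.2312, 0.5534, 0.4037]), 'orientation': array([-1.3718, -0.9117,  0.9144]), 'force': array([-0.351 , -1.1354,  0.1836]), 'wrist_torque': array([0.0221, 0.0706, 0.0205]), 'opening': np.float64(0.0931)}
scene [1.09487809 0.13664509 0.75880035] [-0.6240587  -0.20441064 -0.75416645] 392.0460756722407 -0.007223951443703161
top [ 0.40671704 -0.04625715  1.06158208] [ 0.14672798  0.00850229 -0.98914034] 419.5682446488284 0.034570912337610546
```

View pics/scene0.png

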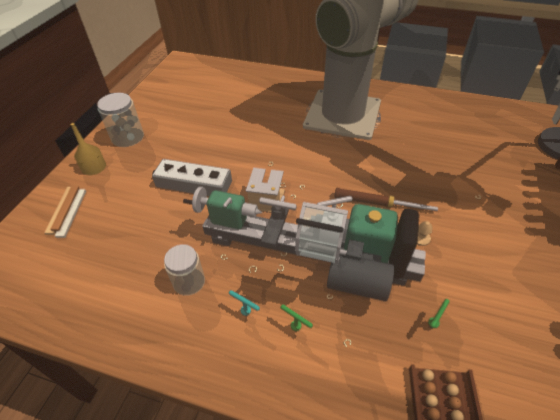

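View pics/top0.png

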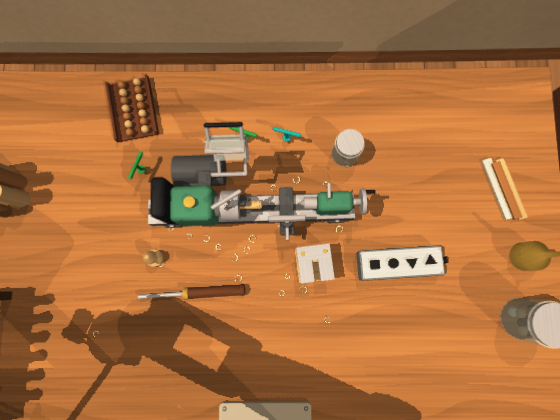

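```bash
python3 - <<'E'
from h import *
s=robot.read_state(); print(R.from_rotvec(s['orientation']).as_matrix().round(3))
E
```

```text
[[ 0.386 -0.001 -0.923]
 [ 0.923 -0.001  0.386]
 [-0.002 -1.     0.   ]]
```

```bash
python3 - <<'E'
import cv2
a=cv2.imread('pics/top0.png'); cv2.imwrite('pics/t1.png',cv2.resize(a[110:250,140:300],(800,700),interpolation=cv2.INTER_CUBIC)[:600])
cv2.imwrite('pics/t2.png',cv2.resize(a[180:300,290:450],(800,600),interpolation=cv2.INTER_CUBIC))
a=cv2.imread('pics/scene0.png'); cv2.imwrite('pics/s1.png',cv2.resize(a[150:300,250:450],(800,600),interpolation=cv2.INTER_CUBIC))
E
```

```text
(no output)
```

View pics/t1.png

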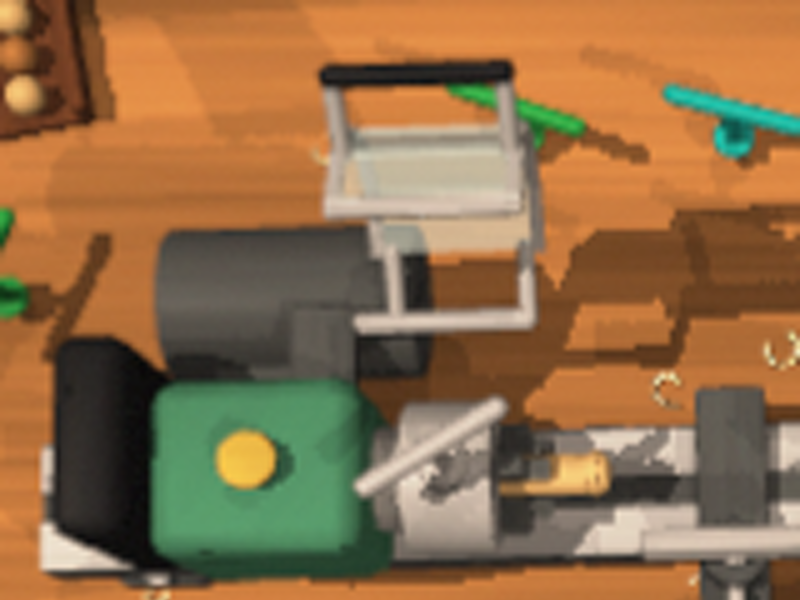

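View pics/s1.png

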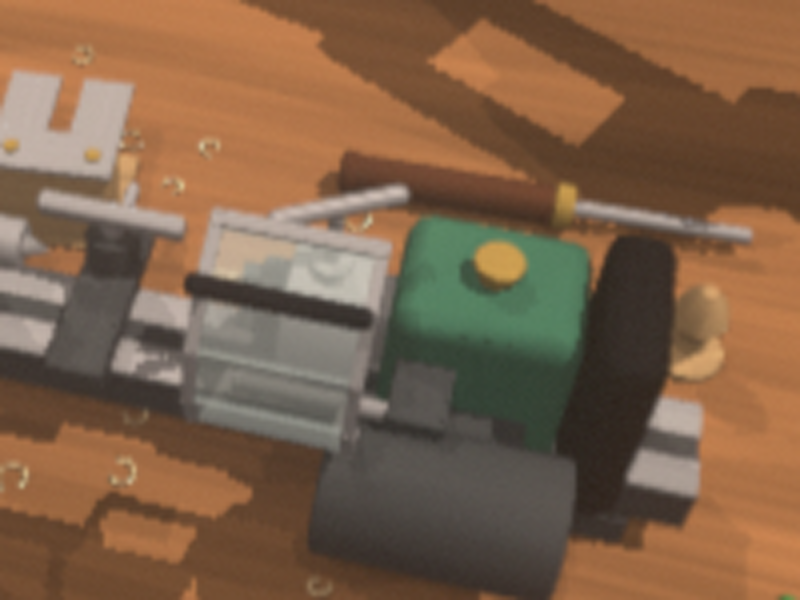

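View pics/t2.png

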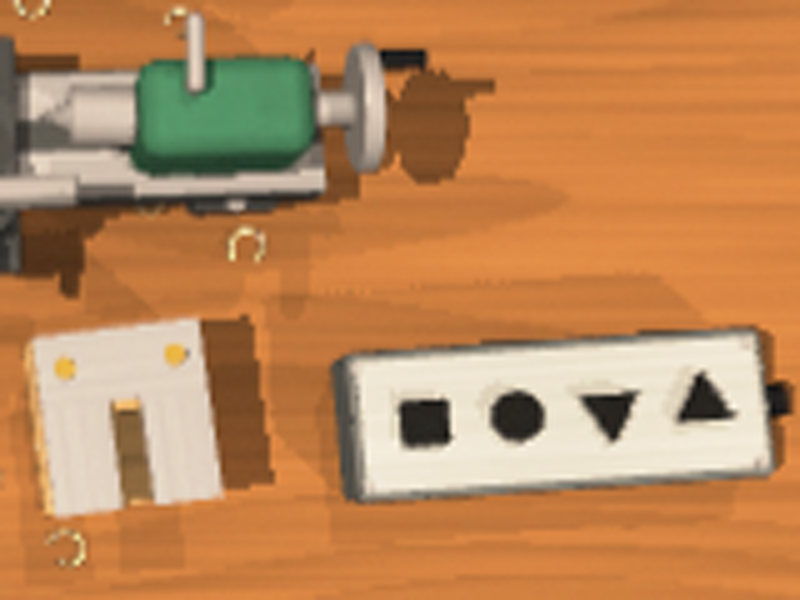

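```bash
python3 - <<'E'
from h import *
c=pickle.load(open('top0.pkl','rb')); s=pickle.load(open('scene0.pkl','rb'))
f=lambda x,y,ox,oy:(x/5+ox-.4,y/5+oy-.4)
P=lambda a,z:onz(c,*a,z)
T=lambda x,y:f(x,y,140,110); U=lambda x,y:f(x,y,290,180)
a=P(T(362,488),.19);b=P(T(502,402),.19); print('bar',a,b,(a+b)/2,np.hypot(*(a-b)[:2]),np.degrees(np.arctan2(*(b-a)[[1,0]])))
fs=lambda x,y:(x/4+250-.4,y/4+150-.4)
a=onz(s,*fs(278,215),.19);b=onz(s,*fs(405,190),.19); print('bar scene visible',a,b)
# keys
img=cv2.cvtColor(c['color'],cv2.COLOR_RGB2GRAY)
m=((img<70)*255).astype(np.uint8); m[:240]=0;m[285:]=0;m[:,:365]=0;m[:,440:]=0
n,l,st,ce=cv2.connectedComponentsWithStats(m)
for i in range(1,n):
    if st[i,4]>30: print('key',st[i],ce[i],P(ce[i],.055), dep(c,*ce[i]))
img=cv2.cvtColor(s['color'],cv2.COLOR_RGB2GRAY)
m=((img<60)*255).astype(np.uint8); m[:155]=0;m[185:]=0;m[:,:158]=0;m[:,230:]=0
n,l,st,ce=cv2.connectedComponentsWithStats(m)
for i in range(1,n):
    if st[i,4]>15: print('skey',st[i],ce[i],onz(s,*ce[i],.055))
# holder
for p in [(30,342),(197,318),(222,497),(52,515),(112,402),(140,398),(127,503),(155,500)]:
    print('hold',P(U(*p),.07).round(4))
for p in [(80,430),(180,420),(100,350)]: print('depth z',dep(c,*U(*p)))
# handle
o1,d1=None,None
def tri(u,v):
    o,d=ray(c,*u);q,e=ray(s,*v)
    A=np.c_[d,-e]; k=np.linalg.lstsq(A,q-o,rcond=None)[0]
    x=o+k[0]*d;y=q+k[1]*e; return (x+y)/2,np.linalg.norm(x-y)
L=tri(T(323,75),fs(370,318)); Rr=tri(T(510,68),fs(190,284)); print('handle',L,Rr)
print('handle depth',dep(c,*T(418,72)),dep(s,*fs(280,301)))
# bar triangulate
print('bar tri',tri(T(362,488),fs(405,192)),tri(T(502,402),fs(278,217)))
print('chuck top depth', dep(c,*T(450,520)), [P(T(*x),.145) for x in [(400,410),(495,410),(395,550),(492,555)]])
print('bed', [P(T(*x),.0) for x in [(42,450),(42,570)]])
E
```

```text
bar [0.54743186 0.10509592 0.19      ] [0.5840359  0.04653264 0.19      ] [0.56573388 0.07581428 0.19      ] 0.06906166126415801 -57.993217922046874
bar scene visible [0.57825116 0.04780215 0.19      ] [0.54405499 0.10434261 0.19      ]
key [426 255  10   9  53] [430.20754717 260.1509434 ] [ 0.43969982 -0.3917908   0.055     ] [ 0.43977529 -0.39258141  0.05269687]
key [389 259   9   9  68] [392.95588235 262.82352941] [ 0.43353129 -0.30406692  0.055     ] [ 0.43345176 -0.30330228  0.05798543]
key [407 259  10   9  50] [411.66 261.62] [ 0.43629815 -0.34815304  0.055     ] [ 0.4363709  -0.34889549  0.05252454]
key [370 260  10   9  75] [374.44       264.01333333] [ 0.43080771 -0.26032405  0.055     ] [ 0.43074167 -0.2597372   0.05775945]
skey [166 165   6   5  17] [167.70588235 166.94117647] [ 0.44117878 -0.39128494  0.055     ]
hold [ 0.4684 -0.0734  0.07  ]
hold [ 0.4794 -0.1523  0.07  ]
hold [ 0.3961 -0.1621  0.07  ]
hold [ 0.388  -0.0829  0.07  ]
hold [ 0.4401 -0.1116  0.07  ]
hold [ 0.442  -0.1248  0.07  ]
hold [ 0.3934 -0.1179  0.07  ]
hold [ 0.3948 -0.1309  0.07  ]
depth z [ 0.42
[... 172 characters left out ...]
1]), np.float64(0.00040668372496949375)) (array([0.70047458, 0.0357031 , 0.27311041]), np.float64(0.0002964384866046826))
handle depth [0.698344   0.07162532 0.27486025] [0.69978274 0.07255425 0.27423517]
bar tri (array([0.54714617, 0.10473638, 0.19181767]), np.float64(8.828525559845569e-05)) (array([0.58305013, 0.04741715, 0.19347091]), np.float64(0.002565311901405856))
chuck top depth [0.54158378 0.074999   0.13542666] [array([0.58978565, 0.09670154, 0.145     ]), array([0.58957803, 0.05440325, 0.145     ]), array([0.52694359, 0.0978005 , 0.145     ]), array([0.52451417, 0.0550104 , 0.145     ])]
bed [array([0.59865943, 0.30265571, 0.        ]), array([0.53658767, 0.30000558, 0.        ])]
```

```bash
python3 - <<'E'
from h import *
c=pickle.load(open('top0.pkl','rb')); s=pickle.load(open('scene0.pkl','rb'))
for nm,k in(('top',c),('scene',s)):
    pts=[]
    for v in range(100,300):
        for u in range(150,460):
            if k['depth'][v,u]>0: pts.append(dep(k,u,v))
    p=np.array(pts); 
    for x0 in np.arange(.58,.73,.015):
        m=(p[:,0]>x0)&(p[:,0]<x0+.015)&(p[:,1]>.02)&(p[:,1]<.125)
        print(nm,round(x0,3),m.sum(),p[m,2].max().round(3) if m.any() else None, np.percentile(p[m,2],90).round(3) if m.any() else '')
    m=(p[:,2]>.05)&(p[:,0]<.56)&(p[:,0]>.5)&(p[:,1]>.16); print('headstock/..',p[m].min(0),p[m].max(0))
E
```

```text
top 0.58 213 0.193 0.16
top 0.595 59 0.159 0.155
top 0.61 215 0.134 0.108
top 0.625 457 0.135 0.13
top 0.64 509 0.263 0.26
top 0.655 569 0.258 0.254
top 0.67 520 0.262 0.249
top 0.685 478 0.278 0.275
top 0.7 114 0.275 0.274
top 0.715 57 0.004 0.002
top 0.73 61 0.061 0.003
headstock/.. [0.52185156 0.16002673 0.05024937] [0.55996957 0.27832323 0.1828762 ]
scene 0.58 260 0.194 0.159
scene 0.595 292 0.16 0.151
scene 0.61 192 0.133 0.129
scene 0.625 248 0.134 0.131
scene 0.64 569 0.263 0.261
scene 0.655 833 0.259 0.255
scene 0.67 674 0.252 0.248
scene 0.685 1451 0.278 0.233
scene 0.7 189 0.278 0.276
scene 0.715 0 None 
scene 0.73 0 None 
headstock/.. [0.52428695 0.16024268 0.05297875] [0.55998186 0.28221805 0.18307681]
```

```bash
python3 -m inch '[{"twist":0.1},{"twist":0.13},{"twist":0.13},{"twist":0.13},{"twist":0.121},{"z":-15},{"z":-35},{"z":-48},{"z":-48},{"z":-48},{"z":-48},{"z":-48}]' -0.03; python3 -m inch '[{"z":-48},{"z":-48},{"z":-48},{"z":-48},{"z":-40},{"z":-30},{"z":-20,"x":15},{"z":-10,"x":15},{},{}]'; python3 - <<'E'
from h import *
s=robot.read_state(); M=R.from_rotvec(s['orientation']).as_matrix()
print(s['t'],s['tool_pos'],M.round(3)[:,0],s['opening'],s['force'])
d=np.array([.5655,.0758,.367])-s['tool_pos']; print('need mm',(M.T@d*1000).round(1))
c=grab('top'); save('t3',c); c=grab('scene'); save('s3',c)
E
```

```text
0.1 [0.23121444 0.55344859 0.40378006] [ 0.386  0.923 -0.002] 0.09344045321528244 [-0.18620406  0.62328402  0.70767906]
need mm [-311.8   37.2 -492.6]$[0]: bad value
$[0]: bad value
```

```bash
python3 -m inch '[{"x":0,"y":0,"z":0,"twist":0.1},{"x":0,"y":0,"z":0,"twist":0.13},{"x":0,"y":0,"z":0,"twist":0.13},{"x":0,"y":0,"z":0,"twist":0.13},{"x":0,"y":0,"z":0,"twist":0.121},{"x":0,"y":0,"z":-15,"twist":0},{"x":0,"y":0,"z":-35,"twist":0},{"x":0,"y":0,"z":-48,"twist":0},{"x":0,"y":0,"z":-48,"twist":0},{"x":0,"y":0,"z":-48,"twist":0},{"x":0,"y":0,"z":-48,"twist":0},{"x":0,"y":0,"z":-48,"twist":0}]' -0.03
```

```text
t: 1.4
tool_pos: [0.3869, 0.3059, 0.4047]
orientation: [-1.525, -0.446, 0.445]
force: [1.2, 0.9, -0.0]
opening: 0.045
```

```bash
python3 -m inch '[{"x":0,"y":0,"z":-48,"twist":0},{"x":0,"y":0,"z":-48,"twist":0},{"x":0,"y":0,"z":-48,"twist":0},{"x":0,"y":0,"z":-48,"twist":0},{"x":0,"y":0,"z":-40,"twist":0},{"x":0,"y":0,"z":-30,"twist":0},{"x":15,"y":0,"z":-20,"twist":0},{"x":15,"y":0,"z":-10,"twist":0},{"x":0,"y":0,"z":0,"twist":0},{"x":0,"y":0,"z":0,"twist":0}]'; python3 - <<'E'
from h import *
s=robot.read_state(); M=R.from_rotvec(s['orientation']).as_matrix()
print(M.round(3)[:,0])
d=np.array([.5655,.0758,.367])-s['tool_pos']; print('need mm',(M.T@d*1000).round(1))
c=grab('top'); save('t3',c); c=grab('scene'); save('s3',c)
E
```

```text
t: 2.4
tool_pos: [0.5673, 0.0772, 0.4043]
orientation: [-1.525, -0.442, 0.444]
force: [-0.4, -0.5, 0.1]
opening: 0.0451
[ 0.844  0.536 -0.001]
need mm [-2.3 37.3 -0.3]
```

View pics/t3.png

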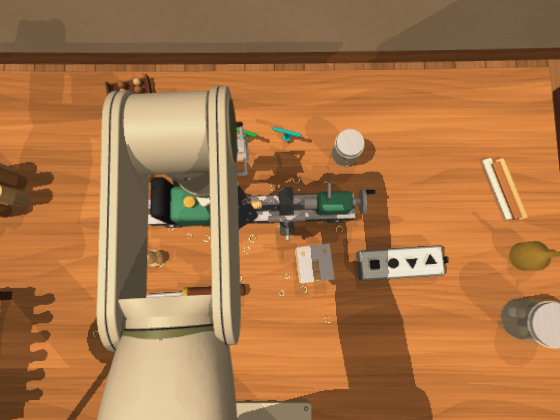

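View pics/s3.png

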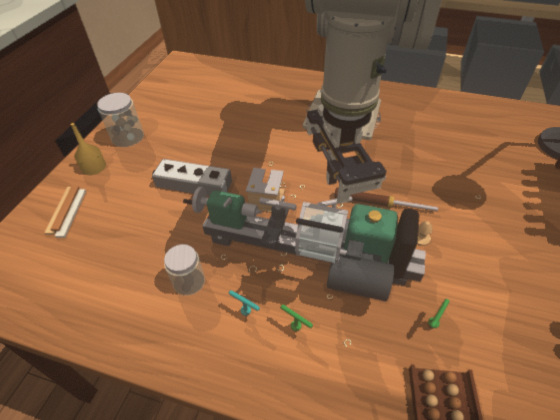

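```bash
python3 -c "
import cv2
a=cv2.imread('pics/s3.png'); cv2.imwrite('pics/s3c.png',cv2.resize(a[100:250,290:450],(640,600),interpolation=cv2.INTER_CUBIC))"
```

```text
(no output)
```

View pics/s3c.png

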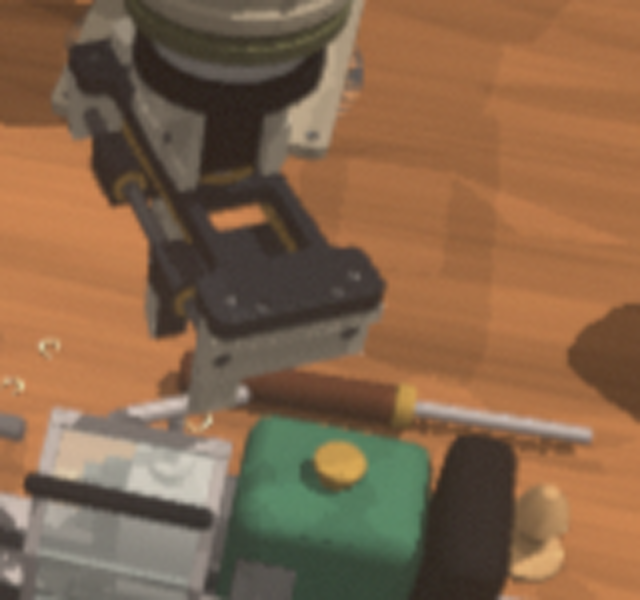

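```bash
python3 -m inch '[{"x":-2,"y":10,"z":0,"twist":0},{"x":0,"y":12,"z":0,"twist":0},{"x":0,"y":8,"z":0,"twist":0},{"x":0,"y":3,"z":0,"twist":0},{"x":0,"y":0,"z":0,"twist":0}]'; python3 -m inch '[{"x":0,"y":4,"z":0,"twist":0},{"x":0,"y":0,"z":0,"twist":0}]'; python3 - <<'E'
from h import *
c=grab('scene'); save('s4',c)
a=cv2.imread('pics/s4.png'); cv2.imwrite('pics/s4c.png',cv2.resize(a[130:250,290:450],(800,600),interpolation=cv2.INTER_CUBIC))
E
```

```text
t: 3.0
tool_pos: [0.5657, 0.0768, 0.3706]
orientation: [-1.525, -0.441, 0.443]
force: [-0.8, -0.4, 0.4]
opening: 0.0453
t: 3.2
tool_pos: [0.5661, 0.0767, 0.3675]
orientation: [-1.525, -0.442, 0.442]
force: [-0.3, -0.8, -0.3]
opening: 0.0451
```

View pics/s4c.png

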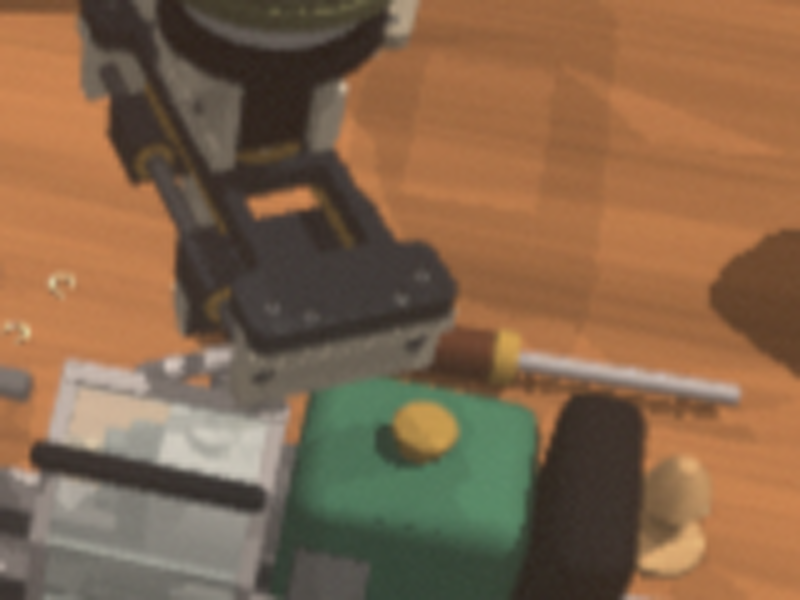

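```bash
python3 -m inch '[{"x":0,"y":0,"z":0,"twist":0},{"x":0,"y":0,"z":0,"twist":0},{"x":0,"y":0,"z":0,"twist":0},{"x":0,"y":0,"z":0,"twist":0},{"x":0,"y":0,"z":0,"twist":0},{"x":0,"y":0,"z":0,"twist":0}]' -1 20
```

```text
t: 3.85
tool_pos: [0.5661, 0.0767, 0.3678]
orientation: [-1.525, -0.442, 0.442]
force: [0.6, 0.2, -0.2]
opening: 0.0091
```

```bash
python3 -m inch '[{"x":0,"y":-2,"z":0,"twist":0},{"x":0,"y":-4,"z":0,"twist":0},{"x":0,"y":-6,"z":0,"twist":0},{"x":0,"y":-8,"z":0,"twist":0},{"x":0,"y":-10,"z":0,"twist":0},{"x":0,"y":-10,"z":0,"twist":0},{"x":0,"y":-10,"z":0,"twist":0},{"x":0,"y":-5,"z":0,"twist":0},{"x":0,"y":0,"z":0,"twist":0},{"x":0,"y":0,"z":0,"twist":0}]'; python3 - <<'E'
from h import *
c=grab('scene'); save('s5',c)
a=cv2.imread('pics/s5.png'); cv2.imwrite('pics/s5c.png',cv2.resize(a[120:240,290:450],(800,600),interpolation=cv2.INTER_CUBIC))
c0=pickle.load(open('scene0.pkl','rb')); 
fs=lambda x,y:(x/4+250-.4,y/4+150-.4)
for p in [(20,72),(60,76),(85,80),(133,85),(108,180),(47,130),(72,133)]: print(p,onz(c0,*fs(*p),.07).round(4))
E
```

```text
t: 4.85
tool_pos: [0.566, 0.0767, 0.4226]
orientation: [-1.525, -0.442, 0.442]
force: [0.1, 0.2, -1.5]
opening: 0.0091
(20, 72) [ 0.3939 -0.1606  0.07  ]
(60, 76) [ 0.3903 -0.1344  0.07  ]
(85, 80) [ 0.3894 -0.1177  0.07  ]
(133, 85) [ 0.3852 -0.0866  0.07  ]
(108, 180) [ 0.4703 -0.0766  0.07  ]
(47, 130) [ 0.4398 -0.1263  0.07  ]
(72, 133) [ 0.4379 -0.1104  0.07  ]
```

View pics/s5c.png

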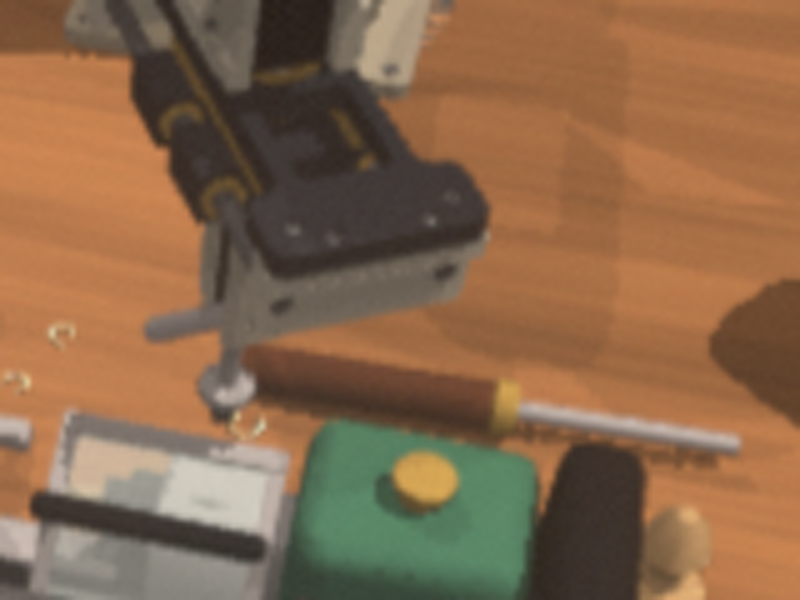

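```bash
python3 - <<'E'
from h import *
c0=pickle.load(open('scene0.pkl','rb')); s=robot.read_state()
M=R.from_rotvec(s['orientation']).as_matrix(); print(s['tool_pos'],M.round(3)[:,0])
for (x,y,z) in [(227,383,.204),(226,392,.198),(220,408,.183),(230,350,.22)]:
    p=onz(c0,x/5+290-.4,y/5+120-.4,z); print(p, 'tool mm',(M.T@(p-s['tool_pos'])*1000).round(1))
tgt=np.array([.4255,-.120,0]); print((M.T@(tgt-s['tool_pos'])*1000).round(1))
E
```

```text
[0.5659744  0.07673014 0.42218301] [ 0.845  0.535 -0.001]
[0.56389867 0.07521339 0.204     ] tool mm [ -2.4 218.2  -0.3]
[0.56303033 0.07518211 0.198     ] tool mm [-3.100e+00  2.242e+02  2.000e-01]
[0.55807482 0.0730677  0.183     ] tool mm [ -8.5 239.2   1. ]
[0.56177635 0.07446652 0.22      ] tool mm [-4.600e+00  2.022e+02  2.000e-01]
[-223.6  422.3  -91.3]
```

```bash
python3 -m inch '[{"x":-8,"y":0,"z":-3,"twist":0},{"x":-20,"y":0,"z":-8,"twist":0},{"x":-32,"y":0,"z":-13,"twist":0},{"x":-36,"y":0,"z":-15,"twist":0},{"x":-36,"y":0,"z":-15,"twist":0},{"x":-36,"y":0,"z":-15,"twist":0},{"x":-29,"y":10,"z":-12,"twist":0},{"x":-17,"y":15,"z":-7,"twist":0},{"x":-9,"y":15,"z":-3,"twist":0},{"x":0,"y":10,"z":0,"twist":0},{"x":0,"y":0,"z":0,"twist":0},{"x":0,"y":0,"z":0,"twist":0}]'; python3 - <<'E'
from h import *
for n in ('scene','top'):
    c=grab(n); save(n+'6',c); pickle.dump(c,open(n+'6.pkl','wb'))
a=cv2.imread('pics/scene6.png'); cv2.imwrite('pics/s6c.png',cv2.resize(a[90:210,190:350],(800,600),interpolation=cv2.INTER_CUBIC))
E
```

```text
t: 6.1
tool_pos: [0.4265, -0.119, 0.3729]
orientation: [-1.525, -0.442, 0.442]
force: [0.3, 0.3, -1.6]
opening: 0.0095
```

View pics/s6c.png

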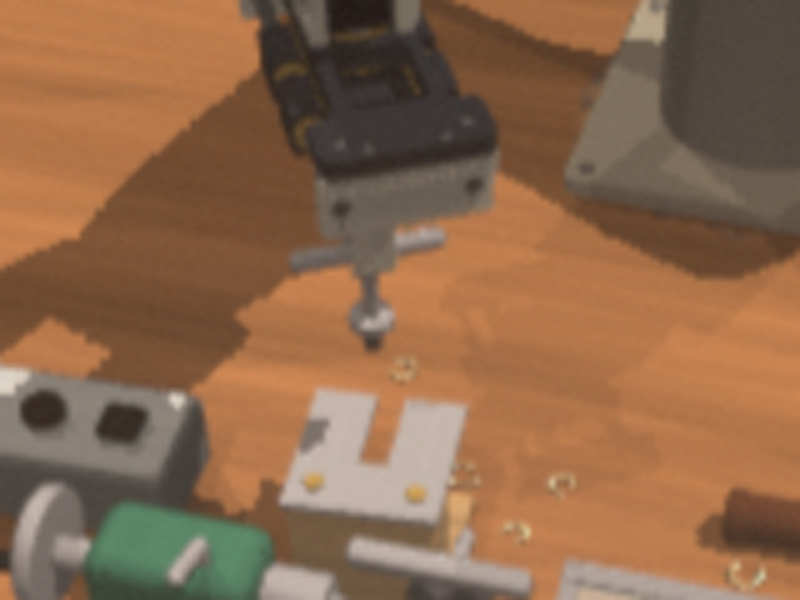

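View pics/top6.png

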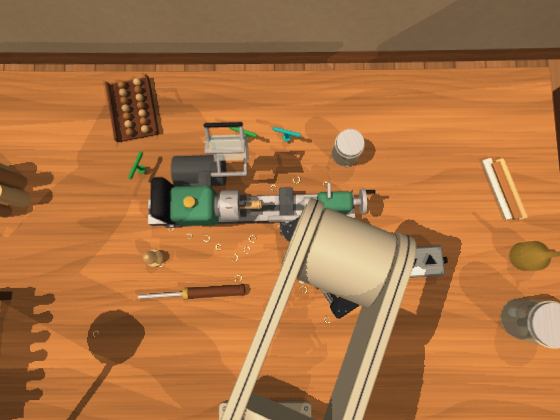

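```bash
python3 - <<'E'
from h import *
c0=pickle.load(open('scene6.pkl','rb')); s=robot.read_state()
M=R.from_rotvec(s['orientation']).as_matrix(); print(s['tool_pos'])
P=lambda x,y,z:onz(c0,x/5+190-.4,y/5+90-.4,z)
for a in [(372,345,.133),(371,318,.151),(370,290,.165)]:
    p=P(*a); print('key',p,(M.T@(p-s['tool_pos'])*1000).round(1))
q=[P(x,y,.07) for x,y in [(377,395),(405,402),(358,463),(387,468)]]; print(np.array(q).round(4))
m=(q[0]+q[1])/2;i=(q[2]+q[3])/2; d=(i-m)/np.linalg.norm(i-m); print(m,i,np.linalg.norm(i-m),d, 'notch',i-d*.0155)
E
```

```text
[ 0.4267803  -0.11898301  0.37354154]
key [ 0.42150304 -0.12241031  0.133     ] [-6.500e+00  2.405e+02  1.000e-01]
key [ 0.42266527 -0.12163899  0.151     ] [-5.100e+00  2.225e+02  1.000e-01]
key [ 0.41916817 -0.12263541  0.165     ] [ -8.5 208.5   1.2]
[[ 0.39   -0.1334  0.07  ]
 [ 0.391  -0.1179  0.07  ]
 [ 0.4402 -0.1265  0.07  ]
 [ 0.4395 -0.1115  0.07  ]]
[ 0.39050566 -0.12565045  0.07      ] [ 0.43985365 -0.11900526  0.07      ] 0.049793400460840194 [0.99105483 0.13345535 0.        ] notch [ 0.4244923  -0.12107382  0.07      ]
```

```bash
python3 -m inch '[{"x":3,"y":6,"z":-0.5,"twist":0},{"x":0,"y":15,"z":0,"twist":0},{"x":0,"y":15,"z":0,"twist":0},{"x":0,"y":12,"z":0,"twist":0},{"x":0,"y":4,"z":0,"twist":0},{"x":0,"y":0,"z":0,"twist":0}]'; python3 - <<'E'
from h import *
c=grab('scene'); save('s7',c)
a=cv2.imread('pics/s7.png'); cv2.imwrite('pics/s7c.png',cv2.resize(a[120:210,220:340],(800,600),interpolation=cv2.INTER_CUBIC))
E
```

```text
t: 6.8
tool_pos: [0.4286, -0.1181, 0.3194]
orientation: [-1.524, -0.44, 0.443]
force: [-0.0, -0.6, -0.0]
opening: 0.0089
```

View pics/s7c.png

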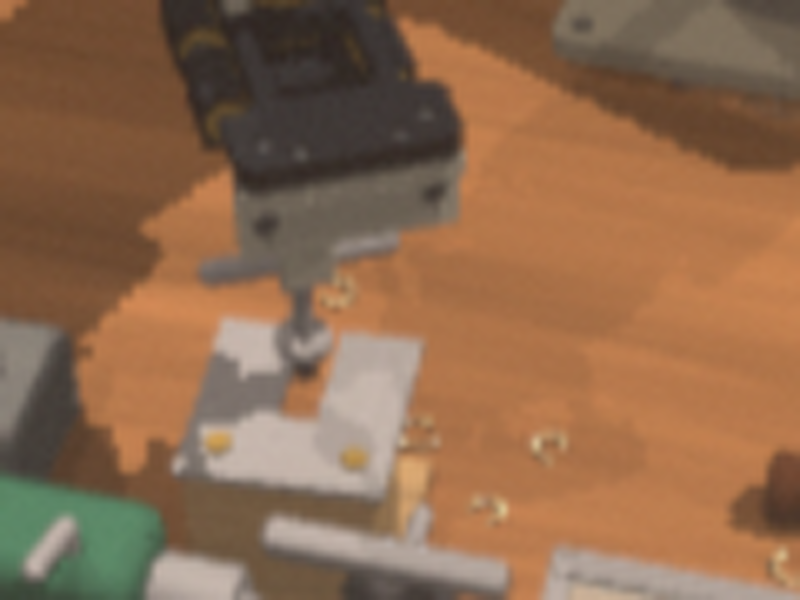

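```bash
python3 -m inch '[{"x":0,"y":5,"z":0,"twist":0},{"x":0,"y":5,"z":0,"twist":0},{"x":0,"y":4,"z":0,"twist":0},{"x":0,"y":2,"z":0,"twist":0},{"x":0,"y":0,"z":0,"twist":0}]'; python3 - <<'E'
from h import *
c=grab('scene'); save('s8',c)
a=cv2.imread('pics/s8.png'); cv2.imwrite('pics/s8c.png',cv2.resize(a[120:210,220:340],(800,600),interpolation=cv2.INTER_CUBIC))
E
```

```text
t: 7.35
tool_pos: [0.4289, -0.1181, 0.3043]
orientation: [-1.525, -0.441, 0.442]
force: [-0.8, -0.5, -1.7]
opening: 0.0094
```

View pics/s8c.png

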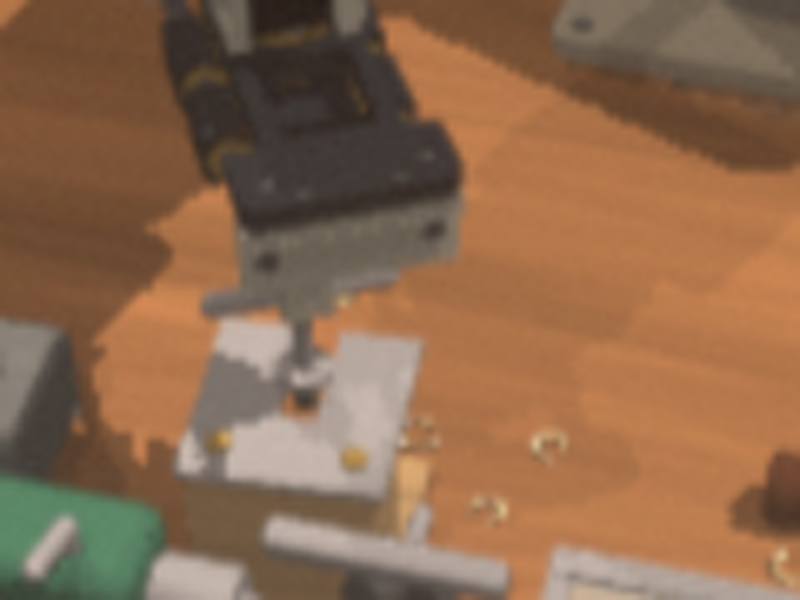

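```bash
python3 -m inch '[{"x":0,"y":3,"z":0,"twist":0},{"x":0,"y":3,"z":0,"twist":0},{"x":0,"y":1.5,"z":0,"twist":0},{"x":0,"y":0,"z":0,"twist":0}]'; python3 -m inch '[{"x":0,"y":1,"z":0,"twist":0},{"x":0,"y":0,"z":0,"twist":0}]';python3 -m inch '[{"x":0,"y":1,"z":0,"twist":0},{"x":0,"y":0,"z":0,"twist":0}]'
```

```text
t: 7.8
tool_pos: [0.4289, -0.1182, 0.2969]
orientation: [-1.525, -0.441, 0.442]
force: [0.3, 0.1, -0.5]
opening: 0.0096
t: 8.0
tool_pos: [0.4291, -0.1182, 0.2962]
orientation: [-1.525, -0.442, 0.442]
force: [-0.3, -0.3, -1.4]
opening: 0.0091
t: 8.2
tool_pos: [0.429, -0.1182, 0.2951]
orientation: [-1.525, -0.442, 0.442]
force: [0.2, 0.2, -0.7]
opening: 0.0091
```

```bash
python3 -m inch '[{"x":0,"y":1,"z":0,"twist":0},{"x":0,"y":0,"z":0,"twist":0}]';python3 -m inch '[{"x":0,"y":1,"z":0,"twist":0},{"x":0,"y":0,"z":0,"twist":0}]'; python3 - <<'E'
from h import *
c=grab('scene'); save('s9',c)
a=cv2.imread('pics/s9.png'); cv2.imwrite('pics/s9c.png',cv2.resize(a[120:210,220:340],(800,600),interpolation=cv2.INTER_CUBIC))
E
```

```text
t: 8.4
tool_pos: [0.4292, -0.1183, 0.2946]
orientation: [-1.526, -0.442, 0.442]
force: [-0.2, -0.4, 1.4]
opening: 0.0088
t: 8.6
tool_pos: [0.4296, -0.1185, 0.2943]
orientation: [-1.527, -0.443, 0.441]
force: [-0.6, -0.4, 5.8]
opening: 0.0093
```

View pics/s9c.png

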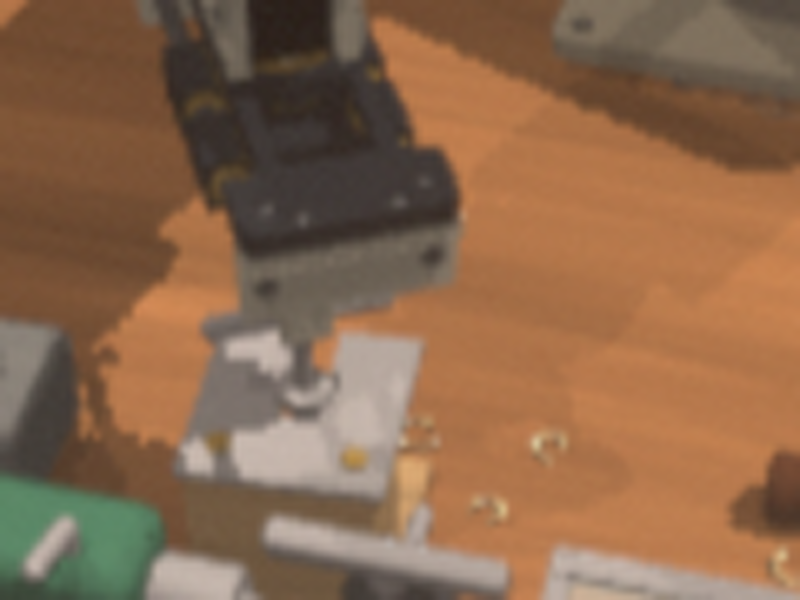

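```bash
python3 -m inch '[{"x":0,"y":-1,"z":0,"twist":0},{"x":0,"y":0,"z":0,"twist":0}]'; python3 -m inch '[{"x":0,"y":0,"z":0,"twist":0},{"x":0,"y":0,"z":0,"twist":0},{"x":0,"y":0,"z":0,"twist":0},{"x":0,"y":0,"z":0,"twist":0}]' -0.2; python3 -m inch '[{"x":0,"y":-5,"z":0,"twist":0},{"x":0,"y":-10,"z":0,"twist":0},{"x":0,"y":-20,"z":0,"twist":0},{"x":0,"y":-40,"z":0,"twist":0},{"x":0,"y":-45,"z":0,"twist":0},{"x":0,"y":-40,"z":0,"twist":0},{"x":0,"y":0,"z":0,"twist":0}]'; python3 - <<'E'
from h import *
c=grab('scene'); save('s10',c)
a=cv2.imread('pics/s10.png'); cv2.imwrite('pics/s10c.png',cv2.resize(a[120:210,220:340],(800,600),interpolation=cv2.INTER_CUBIC))
c=grab('top'); save('t10',c)
E
```

```text
t: 8.85
tool_pos: [0.4292, -0.1183, 0.2945]
orientation: [-1.526, -0.442, 0.442]
force: [-0.4, -1.3, 2.9]
opening: 0.0089
t: 9.25
tool_pos: [0.429, -0.1182, 0.294]
orientation: [-1.525, -0.442, 0.442]
force: [0.0, 0.3, 1.2]
opening: 0.0349
t: 9.95
tool_pos: [0.4299, -0.1185, 0.4621]
orientation: [-1.532, -0.45, 0.435]
force: [1.5, -0.5, -0.5]
opening: 0.0368
```

View pics/s10c.png

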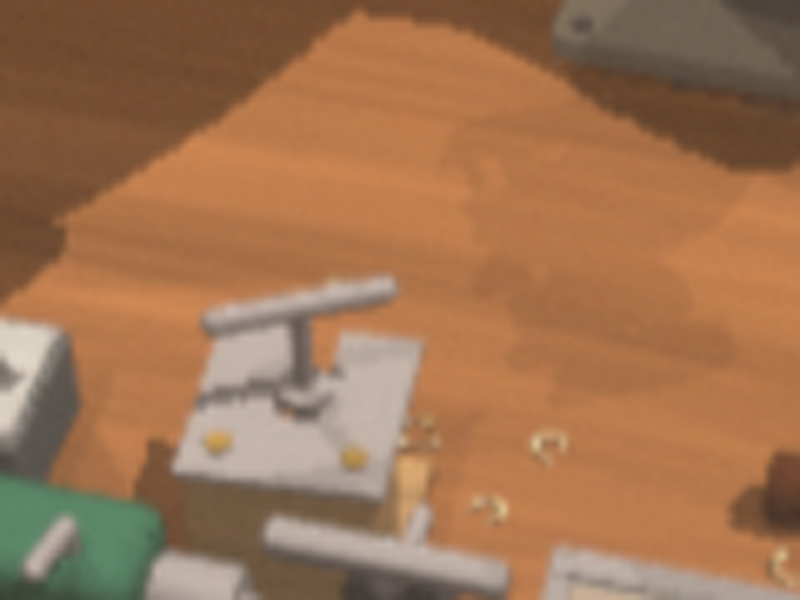

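```bash
python3 - <<'E'
from h import *
c=pickle.load(open('top0.pkl','rb'))
T=lambda x,y:(x/5+140-.4,y/5+110-.4); U=lambda x,y:(x/5+290-.4,y/5+180-.4)
for z in (0.03,.05):
    a=onz(c,*T(42,572),z);b=onz(c,*U(322,192),z);print(a,b,(np.arctan2(-(b-a)[0]*-1,-(b-a)[1])))
print(dep(c,*T(60,555)),dep(c,*U(300,183)))
# headstock green centroid, tailstock green edges
s=robot.read_state(); print(s['tool_pos'],R.from_rotvec(s['orientation']).as_matrix().round(3)[:,0],s['q'].round(2))
E
python3 -c "
import cv2
a=cv2.imread('pics/t10.png'); cv2.imwrite('pics/t10c.png',cv2.resize(a[105:225,140:300],(800,600),interpolation=cv2.INTER_CUBIC))"
```

```text
[0.53192094 0.29017713 0.03      ] [ 0.5444466  -0.21954174  0.03      ] 0.02456870756252997
[0.52949353 0.28365444 0.05      ] [ 0.54177634 -0.21618215  0.05      ] 0.02456870756253007
[0.53687694 0.27312245 0.05685463] [ 0.54552772 -0.2048598   0.05512   ]
[ 0.42925881 -0.11826416  0.45620534] [0.845 0.535 0.002] [-0.38 -0.32  1.81 -0.    1.64 -0.95]
```

View pics/t10c.png

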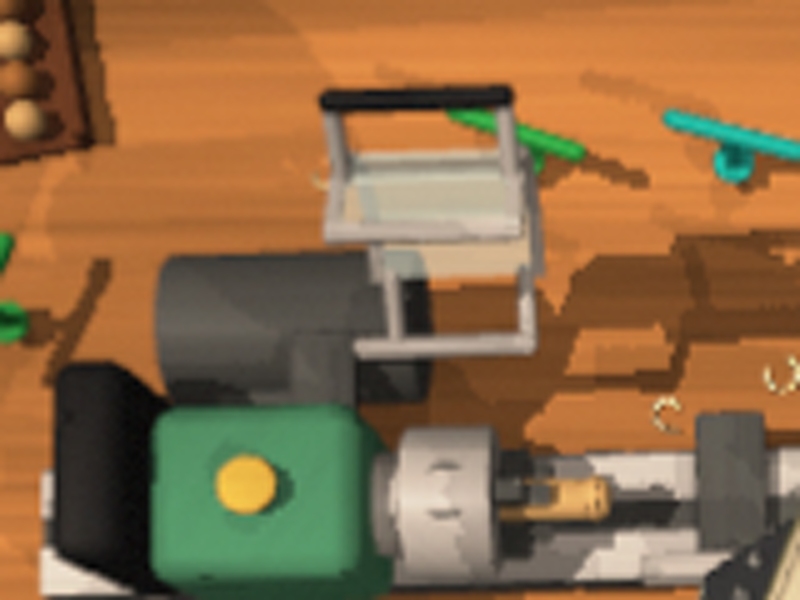

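```bash
python3 -m inch '[{"x":0,"y":-10,"z":0,"twist":0.1},{"x":0,"y":-15,"z":0,"twist":0.12},{"x":0,"y":-15,"z":0,"twist":0.12},{"x":0,"y":-4,"z":0,"twist":0.12},{"x":0,"y":0,"z":0,"twist":0.074},{"x":15,"y":0,"z":10,"twist":0},{"x":30,"y":0,"z":20,"twist":0},{"x":36,"y":0,"z":24,"twist":0},{"x":36,"y":0,"z":24,"twist":0},{"x":36,"y":0,"z":24,"twist":0},{"x":36,"y":0,"z":24,"twist":0},{"x":36,"y":0,"z":24,"twist":0}]';python3 -m inch '[{"x":26,"y":0,"z":17,"twist":0},{"x":15,"y":0,"z":10,"twist":0},{"x":8,"y":0,"z":6,"twist":0},{"x":0,"y":0,"z":0,"twist":0},{"x":0,"y":0,"z":0,"twist":0}]'; python3 - <<'E'
from h import *
s=robot.read_state();M=R.from_rotvec(s['orientation']).as_matrix(); print(M.round(3)[:,0]); print((M.T@(np.array([.6975,.0725,.448])-s['tool_pos'])*1000).round(1))
c=grab('scene'); save('s11',c); pickle.dump(c,open('s11.pkl','wb'))
a=cv2.imread('pics/s11.png'); cv2.imwrite('pics/s11c.png',cv2.resize(a[130:280,250:450],(800,600),interpolation=cv2.INTER_CUBIC))
E
```

```text
t: 11.25
tool_pos: [0.6505, 0.0397, 0.496]
orientation: [-1.571, -0.021, 0.026]
force: [1.3, -1.1, -0.3]
opening: 0.037
t: 11.75
tool_pos: [0.6973, 0.0729, 0.4965]
orientation: [-1.571, -0.022, 0.026]
force: [-1.2, -0.3, -0.5]
opening: 0.0374
[ 1.     0.03  -0.003]
[ 0.3 48.5 -0.4]
```

View pics/s11c.png

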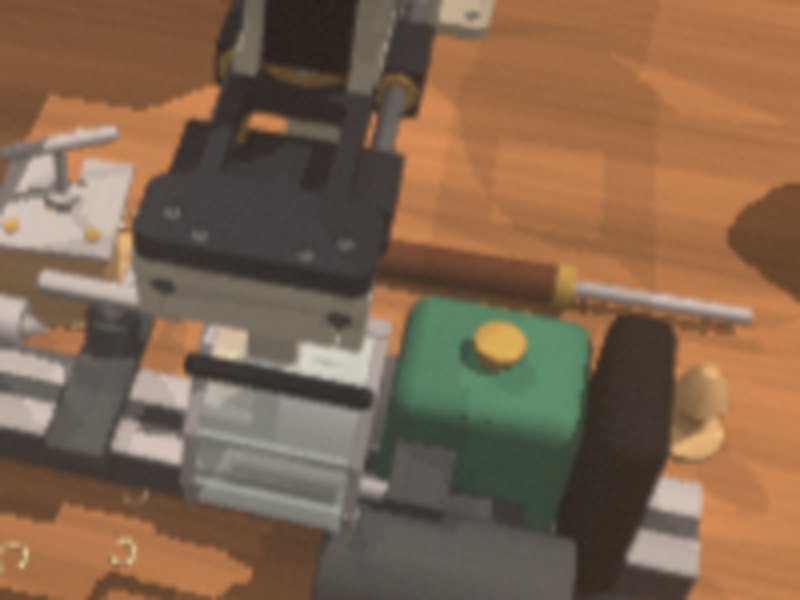

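```bash
python3 -m inch '[{"x":0,"y":10,"z":0,"twist":0},{"x":0,"y":15,"z":0,"twist":0},{"x":0,"y":8,"z":0,"twist":0},{"x":0,"y":0,"z":0,"twist":0}]';python3 -m inch '[{"x":0,"y":8,"z":0,"twist":0},{"x":0,"y":6,"z":0,"twist":0},{"x":0,"y":1,"z":0,"twist":0},{"x":0,"y":0,"z":0,"twist":0}]'; python3 - <<'E'
from h import *
c=grab('scene'); save('s12',c); pickle.dump(c,open('s12.pkl','wb'))
a=cv2.imread('pics/s12.png'); cv2.imwrite('pics/s12c.png',cv2.resize(a[150:270,270:430],(800,600),interpolation=cv2.INTER_CUBIC))
E
```

```text
t: 12.2
tool_pos: [0.6969, 0.0727, 0.4621]
orientation: [-1.571, -0.02, 0.027]
force: [0.5, 0.7, -1.5]
opening: 0.0371
t: 12.6
tool_pos: [0.6974, 0.0729, 0.45]
orientation: [-1.571, -0.023, 0.024]
force: [0.3, 0.3, 0.1]
opening: 0.0374
```

View pics/s12c.png

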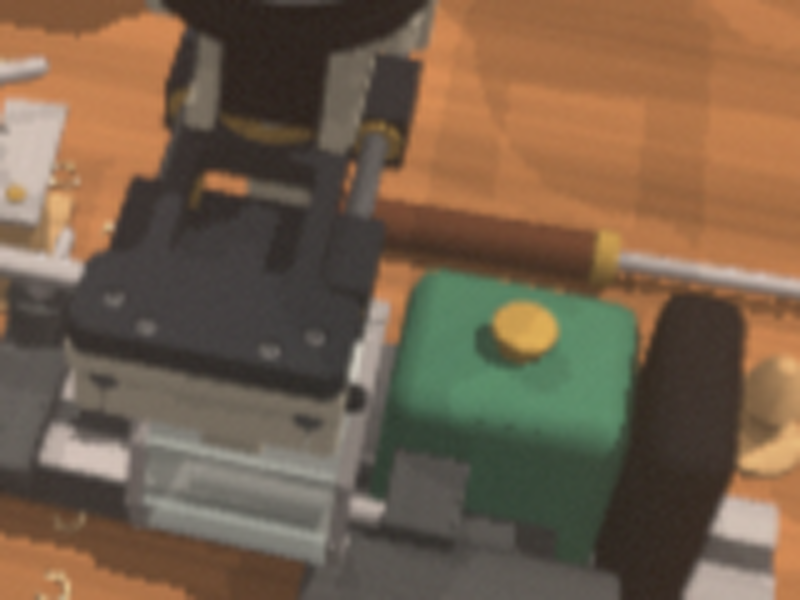

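```bash
python3 -m inch '[{"x":0,"y":3,"z":0,"twist":0},{"x":0,"y":0,"z":0,"twist":0},{"x":0,"y":0,"z":0,"twist":0},{"x":0,"y":0,"z":0,"twist":0},{"x":0,"y":0,"z":0,"twist":0},{"x":0,"y":0,"z":0,"twist":0}]' -1 20; python3 - <<'E'
from h import *
s=robot.read_state();M=R.from_rotvec(s['orientation']).as_matrix(); print(M.round(3)[:,0],s['tool_pos'])
a0=1.97; n=16; a=np.linspace(a0,.194,n+1)
x=-159*np.cos(a); z=159*np.sin(a)
print(np.c_[-0+a[1:],np.diff(-159*np.cos(a))*1, -np.diff(z)].round(1))
E
```

```text
t: 13.25
tool_pos: [0.6975, 0.0729, 0.4474]
orientation: [-1.571, -0.024, 0.023]
force: [1.0, 0.6, 0.6]
opening: 0.0093
[1.   0.03 0.  ] [0.69752399 0.07294096 0.44740938]
[[  1.9 -16.6  -5.9]
 [  1.7 -17.2  -4.1]
 [  1.6 -17.5  -2.1]
 [  1.5 -17.6  -0.2]
 [  1.4 -17.6   1.8]
 [  1.3 -17.2   3.7]
 [  1.2 -16.7   5.6]
 [  1.1 -16.    7.4]
 [  1.  -15.1   9.1]
 [  0.9 -14.   10.7]
 [  0.7 -12.7  12.2]
 [  0.6 -11.3  13.6]
 [  0.5  -9.7  14.7]
 [  0.4  -8.   15.7]
 [  0.3  -6.2  16.5]
 [  0.2  -4.4  17.1]]
```

```bash
python3 -m inch '[{"x":-5,"y":-2,"z":0,"twist":0},{"x":-11.6,"y":-3.9,"z":0,"twist":0},{"x":-17.2,"y":-4.1,"z":0,"twist":0},{"x":0,"y":0,"z":0,"twist":0}]'; python3 -m inch '[{"x":-17.5,"y":-2.1,"z":0,"twist":0},{"x":-17.6,"y":-0.2,"z":0,"twist":0},{"x":0,"y":0,"z":0,"twist":0}]'
```

```text
t: 13.65
tool_pos: [0.6625, 0.0721, 0.4586]
orientation: [-1.571, -0.024, 0.023]
force: [-0.3, 1.0, 2.8]
opening: 0.0092
t: 13.95
tool_pos: [0.6278, 0.0711, 0.4607]
orientation: [-1.57, -0.025, 0.023]
force: [-1.1, 1.6, 5.9]
opening: 0.0092
```

```bash
python3 -m inch '[{"x":-17.6,"y":0,"z":0,"twist":0},{"x":-17.2,"y":3.7,"z":0,"twist":0},{"x":0,"y":0,"z":0,"twist":0}]'; python3 -m inch '[{"x":-16.7,"y":5.6,"z":0,"twist":0},{"x":-16,"y":7.4,"z":0,"twist":0},{"x":0,"y":0,"z":0,"twist":0}]';  python3 - <<'E'
from h import *
c=grab('scene'); save('s13',c); pickle.dump(c,open('s13.pkl','wb'))
a=cv2.imread('pics/s13.png'); cv2.imwrite('pics/s13c.png',cv2.resize(a[130:280,250:450],(800,600),interpolation=cv2.INTER_CUBIC))
E
```

```text
t: 14.25
tool_pos: [0.5933, 0.0701, 0.4557]
orientation: [-1.57, -0.023, 0.025]
force: [-2.0, 2.3, 2.6]
opening: 0.009
t: 14.55
tool_pos: [0.5607, 0.0691, 0.4422]
orientation: [-1.57, -0.022, 0.026]
force: [-2.7, 2.0, 3.3]
opening: 0.0092
```

View pics/s13c.png

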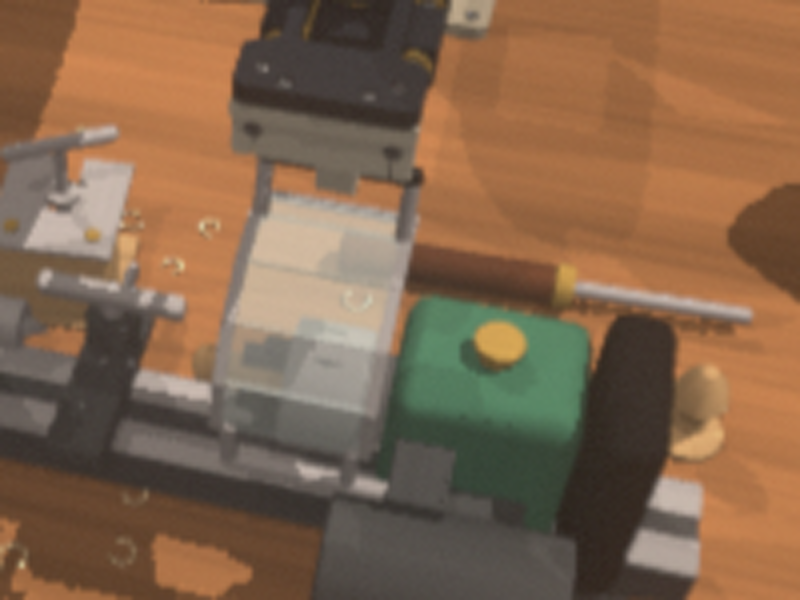

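```bash
python3 -m inch '[{"x":-15.1,"y":9.1,"z":0,"twist":0},{"x":-14,"y":10.7,"z":0,"twist":0},{"x":0,"y":0,"z":0,"twist":0}]'; python3 -m inch '[{"x":-12.7,"y":12.2,"z":0,"twist":0},{"x":-11.3,"y":13.6,"z":0,"twist":0},{"x":0,"y":0,"z":0,"twist":0}]'; python3 -m inch '[{"x":-9.7,"y":14.7,"z":0,"twist":0},{"x":0,"y":0,"z":0,"twist":0}]'
```

```text
t: 14.9
tool_pos: [0.5316, 0.0682, 0.4218]
orientation: [-1.57, -0.021, 0.026]
force: [-3.3, 3.8, 1.1]
opening: 0.0093
t: 15.2
tool_pos: [0.5076, 0.0675, 0.3953]
orientation: [-1.57, -0.021, 0.027]
force: [-2.7, 3.6, -0.6]
opening: 0.0093
t: 15.4
tool_pos: [0.4982, 0.0672, 0.3811]
orientation: [-1.57, -0.021, 0.026]
force: [-3.3, 3.9, -0.5]
opening: 0.0094
```

```bash
python3 -m inch '[{"x":-10,"y":15.7,"z":2,"twist":0},{"x":-7,"y":12,"z":1,"twist":0},{"x":0,"y":0,"z":0,"twist":0}]'; python3 -m inch '[{"x":-2,"y":8,"z":0,"twist":0},{"x":-1.5,"y":8,"z":0,"twist":0},{"x":0,"y":0,"z":0,"twist":0}]'; python3 - <<'E'
from h import *
c=grab('scene'); save('s14',c); pickle.dump(c,open('s14.pkl','wb'))
a=cv2.imread('pics/s14.png'); cv2.imwrite('pics/s14c.png',cv2.resize(a[130:280,250:450],(800,600),interpolation=cv2.INTER_CUBIC))
E
```

```text
t: 15.7
tool_pos: [0.4836, 0.068, 0.3548]
orientation: [-1.574, -0.028, 0.017]
force: [15.5, -6.6, -7.4]
opening: 0.009
t: 16.0
tool_pos: [0.4796, 0.068, 0.3391]
orientation: [-1.574, -0.025, 0.02]
force: [6.6, -5.8, -1.8]
opening: 0.0092
```

View pics/s14c.png

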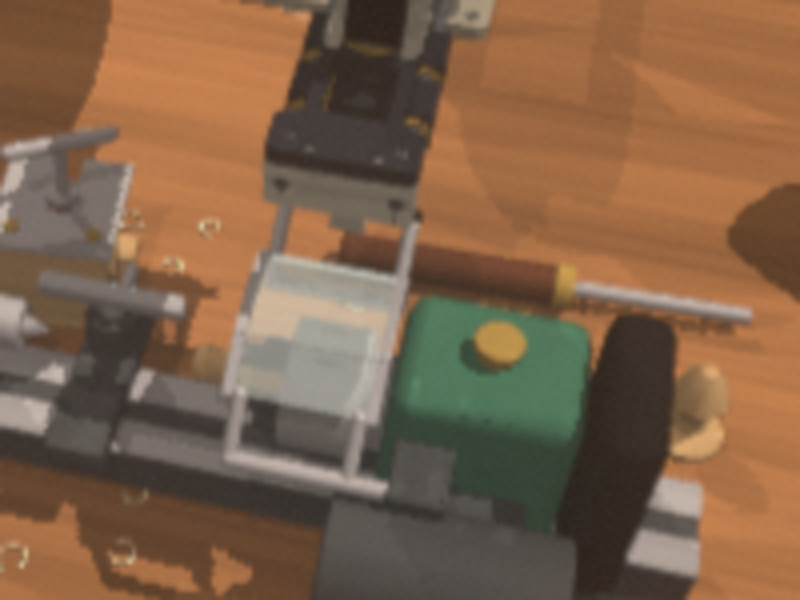

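```bash
python3 -m inch '[{"x":1,"y":4,"z":-1,"twist":0},{"x":0,"y":0,"z":0,"twist":0}]'; python3 -m inch '[{"x":0,"y":3,"z":-1,"twist":0},{"x":0,"y":0,"z":0,"twist":0}]';  python3 -m inch '[{"x":0,"y":2,"z":0,"twist":0},{"x":0,"y":0,"z":0,"twist":0}]'
```

```text
t: 16.25
tool_pos: [0.4795, 0.0677, 0.3347]
orientation: [-1.572, -0.022, 0.024]
force: [-0.9, -3.8, -1.6]
opening: 0.0095
t: 16.45
tool_pos: [0.4791, 0.0673, 0.332]
orientation: [-1.571, -0.022, 0.025]
force: [-5.2, -0.2, 0.9]
opening: 0.0095
t: 16.65
tool_pos: [0.4791, 0.0674, 0.3316]
orientation: [-1.571, -0.023, 0.024]
force: [-11.4, -0.8, 14.5]
opening: 0.0092
```

```bash
python3 -m inch '[{"x":-1,"y":-1.5,"z":0,"twist":0},{"x":0,"y":0,"z":0,"twist":0}]'; python3 -m inch '[{"x":0,"y":0,"z":0,"twist":0},{"x":0,"y":0,"z":0,"twist":0},{"x":0,"y":0,"z":0,"twist":0}]' -0.6; python3 -m inch '[{"x":0,"y":-4,"z":0,"twist":0},{"x":0,"y":-8,"z":0,"twist":0},{"x":0,"y":-12,"z":0,"twist":0},{"x":0,"y":-25,"z":0,"twist":0},{"x":0,"y":-35,"z":0,"twist":0},{"x":-10,"y":-30,"z":0,"twist":0},{"x":-20,"y":-10,"z":0,"twist":0},{"x":-20,"y":0,"z":0,"twist":0},{"x":0,"y":0,"z":0,"twist":0}]'; python3 - <<'E'
from h import *
for n in('scene','top'):
    c=grab(n); save(n+'15',c); pickle.dump(c,open(n+'15.pkl','wb'))
a=cv2.imread('pics/scene15.png'); cv2.imwrite('pics/s15c.png',cv2.resize(a[130:280,250:450],(800,600),interpolation=cv2.INTER_CUBIC))
E
```

```text
t: 16.85
tool_pos: [0.4785, 0.0673, 0.332]
orientation: [-1.571, -0.025, 0.022]
force: [1.0, -0.2, -0.0]
opening: 0.0089
t: 17.15
tool_pos: [0.4779, 0.0673, 0.3313]
orientation: [-1.571, -0.024, 0.024]
force: [-0.4, -0.0, 0.5]
opening: 0.0183
t: 18.05
tool_pos: [0.4267, 0.0659, 0.4575]
orientation: [-1.571, -0.026, 0.021]
force: [0.2, -0.1, -0.1]
opening: 0.0182
```

View pics/s15c.png

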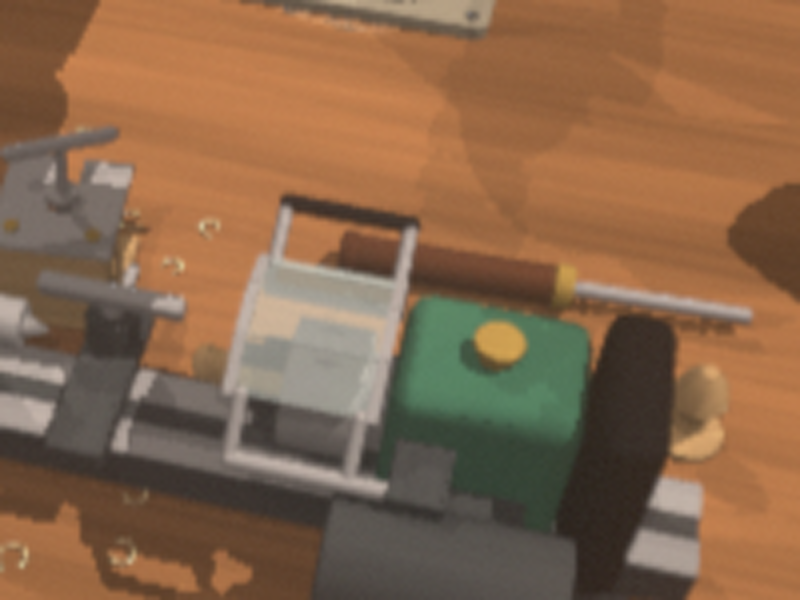

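View pics/top15.png

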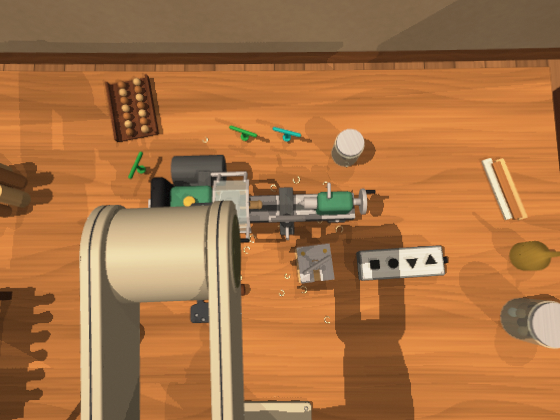

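```bash
python3 - <<'E'
from h import *
c=pickle.load(open('scene15.pkl','rb'))
fs=lambda x,y:(x/4+250-.4,y/4+130-.4)
for z in (.1556,.1606): print(onz(c,*fs(285,198),z),onz(c,*fs(417,221),z))
for p in [(330,206),(350,209),(370,213)]: print('d',dep(c,*np.round(fs(*p))))
img=cv2.cvtColor(c['color'],cv2.COLOR_RGB2GRAY)
E
python3 -m inch '[{"x":0,"y":0,"z":-10,"twist":-0.042},{"x":-2,"y":0,"z":-25,"twist":0},{"x":-2,"y":0,"z":-40,"twist":0},{"x":-2,"y":0,"z":-45,"twist":0},{"x":-2,"y":0,"z":-45,"twist":0},{"x":-2,"y":0,"z":-45,"twist":0},{"x":-2,"y":0,"z":-45,"twist":0},{"x":-2,"y":0,"z":-45,"twist":0},{"x":-2,"y":20,"z":-35,"twist":0},{"x":-2,"y":35,"z":-20,"twist":0},{"x":0,"y":35,"z":-11,"twist":0},{"x":0,"y":35,"z":-4,"twist":0}]' -1 20; python3 -m inch '[{"x":0,"y":20,"z":0,"twist":0},{"x":0,"y":10,"z":0,"twist":0},{"x":0,"y":0,"z":0,"twist":0},{"x":0,"y":0,"z":0,"twist":0}]'; python3 - <<'E'
from h import *
s=robot.read_state();M=R.from_rotvec(s['orientation']).as_matrix(); print(M.round(3)[:,0]); print((M.T@(np.array([.4337,-.304,.246])-s['tool_pos'])*1000).round(1))
c=grab('scene'); save('s16',c); pickle.dump(c,open('s16.pkl','wb'))
a=cv2.imread('pics/s16.png'); cv2.imwrite('pics/s16c.png',cv2.resize(a[110:200,130:250],(800,600),interpolation=cv2.INTER_CUBIC))
E
```

```text
[0.47542002 0.02924912 0.1556    ] [0.47278884 0.10195669 0.1556    ]
[0.48055479 0.03013933 0.1606    ] [0.47794541 0.10224423 0.1606    ]
d [0.48029134 0.05482036 0.16133469]
d [0.48153926 0.0659866  0.16255294]
d [0.48062109 0.07683988 0.16166575]
t: 19.35
tool_pos: [0.4362, -0.3063, 0.3285]
orientation: [-1.57, -0.055, 0.055]
force: [0.2, -0.1, 0.5]
opening: 0.0004
t: 19.75
tool_pos: [0.4367, -0.3048, 0.3014]
orientation: [-1.571, -0.057, 0.056]
force: [0.2, 0.1, 0.3]
opening: 0.0006
[0.997 0.072 0.001]
[-2.9 55.4  1.1]
```

View pics/s16c.png

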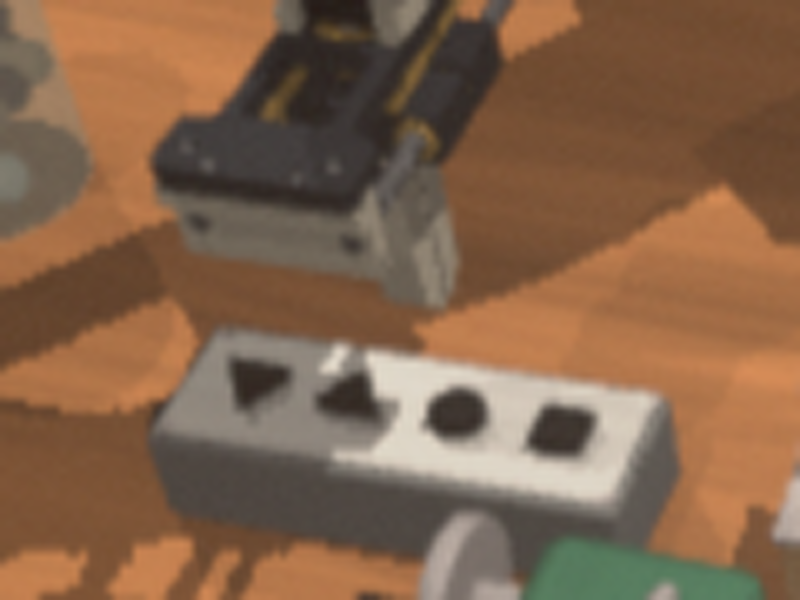

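```bash
python3 - <<'E'
from h import *
c=pickle.load(open('s16.pkl','rb')); s=robot.read_state(); t=s['tool_pos']
for z in (t[2]-.186,.055):
    u,v=proj(c,[t[0],t[1],z]); print(((u-130)*800/120,(v-110)*600/90))
print(onz(c,457*.15+130-.4,410*.15+110-.4,.055))
E
```

```text
(np.float64(424.587786423989), np.float64(294.83827094930257))
(np.float64(452.56612691795874), np.float64(413.70233881578696))
[ 0.43322305 -0.30579066  0.055     ]
```

```bash
python3 -m inch '[{"x":-3,"y":10,"z":0,"twist":0},{"x":0,"y":18,"z":0,"twist":0},{"x":0,"y":14,"z":0,"twist":0},{"x":0,"y":8,"z":0,"twist":0},{"x":0,"y":4,"z":0,"twist":0},{"x":0,"y":0,"z":0,"twist":0},{"x":0,"y":0,"z":0,"twist":0}]'; python3 -m inch '[{"x":0,"y":2,"z":0,"twist":0},{"x":0,"y":0,"z":0,"twist":0}]'; python3 -m inch '[{"x":0,"y":1,"z":0,"twist":0},{"x":0,"y":0,"z":0,"twist":0}]'
```

```text
t: 20.5
tool_pos: [0.4333, -0.3049, 0.2469]
orientation: [-1.571, -0.057, 0.056]
force: [0.6, 0.1, 0.3]
opening: 0.0001
t: 20.7
tool_pos: [0.4332, -0.3048, 0.2446]
orientation: [-1.57, -0.057, 0.056]
force: [-0.8, 0.8, 0.2]
opening: 0.0004
t: 20.9
tool_pos: [0.4331, -0.3047, 0.2434]
orientation: [-1.57, -0.057, 0.057]
force: [-0.1, 0.9, 0.8]
opening: 0.0002
```

```bash
for i in 1; do :; done; python3 -m inch '[{"x":0,"y":0.8,"z":0,"twist":0},{"x":0,"y":0,"z":0,"twist":0}]'; python3 -m inch '[{"x":0,"y":0.5,"z":0,"twist":0},{"x":0,"y":0,"z":0,"twist":0}]'; python3 -m inch '[{"x":0,"y":0.5,"z":0,"twist":0},{"x":0,"y":0,"z":0,"twist":0}]'; python3 -m inch '[{"x":0,"y":0.5,"z":0,"twist":0},{"x":0,"y":0,"z":0,"twist":0}]'
```

```text
t: 21.1
tool_pos: [0.4331, -0.3047, 0.2424]
orientation: [-1.57, -0.056, 0.057]
force: [0.3, 0.5, -1.0]
opening: 0.0006
t: 21.3
tool_pos: [0.4331, -0.3047, 0.242]
orientation: [-1.57, -0.056, 0.057]
force: [-0.0, -0.3, -0.3]
opening: 0.0008
t: 21.5
tool_pos: [0.4331, -0.3047, 0.2415]
orientation: [-1.57, -0.056, 0.057]
force: [-0.3, -0.2, 0.8]
opening: 0.0003
t: 21.7
tool_pos: [0.4331, -0.3047, 0.2412]
orientation: [-1.57, -0.057, 0.057]
force: [-0.7, 1.0, 3.1]
opening: 0.0004
```

```bash
python3 -m inch '[{"x":0,"y":0.5,"z":0,"twist":0},{"x":0,"y":0,"z":0,"twist":0}]'; python3 -m inch '[{"x":0,"y":0.5,"z":0,"twist":0},{"x":0,"y":0,"z":0,"twist":0}]'; python3 -m inch '[{"x":0,"y":0.4,"z":0,"twist":0},{"x":0,"y":0,"z":0,"twist":0}]'
```

```text
t: 21.9
tool_pos: [0.4331, -0.3047, 0.2407]
orientation: [-1.57, -0.057, 0.057]
force: [-2.5, 1.6, 4.3]
opening: 0.0007
t: 22.1
tool_pos: [0.4331, -0.3047, 0.2402]
orientation: [-1.57, -0.057, 0.056]
force: [-1.9, 1.9, 5.5]
opening: 0.0001
t: 22.3
tool_pos: [0.4331, -0.3047, 0.2398]
orientation: [-1.57, -0.057, 0.056]
force: [-2.6, 1.2, 5.4]
opening: 0.0008
```

```bash
python3 -m inch '[{"x":0,"y":0.4,"z":0,"twist":0},{"x":0,"y":0,"z":0,"twist":0}]'; python3 -m inch '[{"x":0,"y":0.4,"z":0,"twist":0},{"x":0,"y":0,"z":0,"twist":0}]'; python3 -m inch '[{"x":0,"y":0.3,"z":0,"twist":0},{"x":0,"y":0,"z":0,"twist":0}]'
```

```text
t: 22.5
tool_pos: [0.4331, -0.3047, 0.2392]
orientation: [-1.57, -0.057, 0.056]
force: [-2.0, 0.2, 3.7]
opening: 0.0008
t: 22.7
tool_pos: [0.4331, -0.3048, 0.2387]
orientation: [-1.57, -0.057, 0.056]
force: [-1.0, 0.2, 1.6]
opening: 0.0006
t: 22.9
tool_pos: [0.4331, -0.3047, 0.2384]
orientation: [-1.57, -0.057, 0.057]
force: [-0.8, 0.5, 1.6]
opening: 0.0005
```

The force rose to about 5.5 N and then fell to 1.6 N, so the key has clicked. I'm letting it come back up and moving clear.

```bash
python3 -m inch '[{"x":0,"y":-1.5,"z":0,"twist":0},{"x":0,"y":-3,"z":0,"twist":0},{"x":0,"y":-8,"z":0,"twist":0},{"x":0,"y":-20,"z":0,"twist":0},{"x":0,"y":-40,"z":0,"twist":0},{"x":0,"y":-45,"z":0,"twist":0},{"x":-20,"y":-30,"z":0,"twist":0},{"x":-25,"y":-20,"z":0,"twist":0},{"x":0,"y":0,"z":0,"twist":0},{"x":0,"y":0,"z":0,"twist":0}]'; python3 - <<'E'
from h import *
for n in('scene','top'):
    c=grab(n); save(n+'17',c); pickle.dump(c,open(n+'17.pkl','wb'))
    if n=='scene':
        for p in [(330,206),(350,209),(370,213)]: print('handle',dep(c,round(p[0]/4+250-.4),round(p[1]/4+130-.4)))
        a=cv2.imread('pics/scene17.png'); cv2.imwrite('pics/s17c.png',cv2.resize(a[130:280,150:350],(800,600),interpolation=cv2.INTER_CUBIC))
    d=abs(c['color'].astype(int)-0)
E
```

```text
t: 23.9
tool_pos: [0.3881, -0.3081, 0.4069]
orientation: [-1.571, -0.057, 0.055]
force: [0.5, -0.3, -0.3]
opening: 0.0006
handle [0.48086739 0.05489706 0.1618947 ]
handle [0.48005488 0.0658156  0.16110993]
handle [0.47858655 0.07664179 0.15968792]
```

View pics/s17c.png

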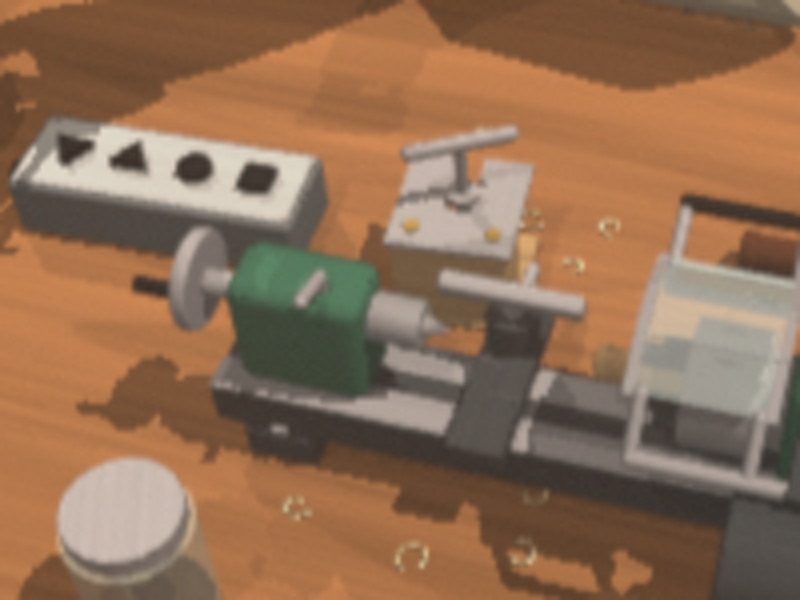

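View pics/scene17.png

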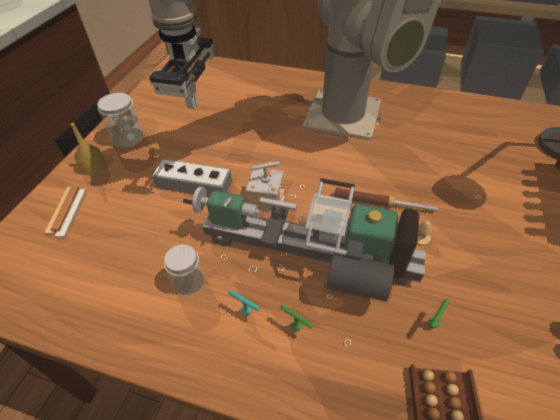

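View pics/top17.png

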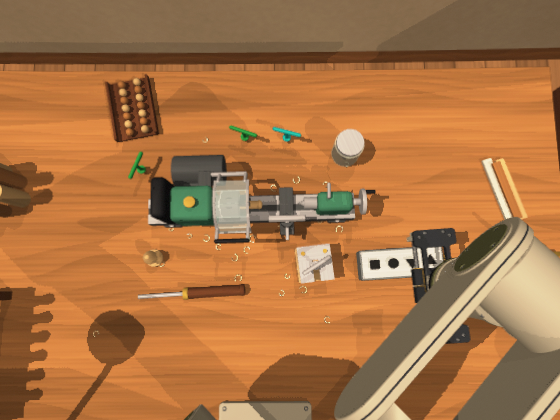

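```bash
python3 - <<'E'
from plant import robot
print(robot.close_job())
E
```

```text
the job is handed in; nothing more can be done
None
```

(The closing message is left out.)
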